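Nest the bearer batten behind the leg of a camper cabinet base

ROBOT

A 6-joint arm with a two-finger parallel gripper is mounted at the origin on the work surface. World frame = base frame: x ahead of the robot, y to its left, z up, the work surface at z = 0. Lengths are in m, angles in rad, forces in N, time in s.
With the tool pointing down it reaches from about 0.375 to 0.825 m from the base axis. Payload 5.5 kg.
Tool frame: the origin (TCP) lies between the finger pads; the fingertips stand 11 mm ahead of it and the grasp point (between the pads) lies 8 mm behind it; z points along the fingers, y is the line along which they close (so a half turn about z gives the same grasp; the last joint's range is limited). The gripper opens to 85 mm and grips with 20 to 120 N. Pads are 22 mm wide; open, the fingers measure 114 mm over their backs; the gripper's body (76 mm by 85 mm) begins 54 mm behind the grasp point. The pads swing forward as they close: fully open they stand 13 mm farther back than shut.
Start: joints at [1.114, 0.314, -0.047, 1.21, 0, 1.571], TCP at [0.265, 0.538, 0.242] pointing down, gripper open.
Joint ranges: [-2.67, 2.67], [-0.69, 1.73], [-1.03, 1.25], [-2.08, 2.16], [-1.42, 1.45], [-3.14, 3.14]. Speed limits (rad/s): [2.39, 2.39, 3.01, 3.14, 3.14, 3.14].

INTERFACE

Orientations are given as a unit quaternion [x, y, z, w].
In Python, from station import robot, camera, cut_out, place_of gives the robot as it stands.
- The arm moves only by the shell command python3 -m inch 'ROWS' [OPENING] [FORCE]. ROWS is JSON, a list of rows, each a list of 2 entries, a list of its own where there are three numbers: the shift along the tool's x, y, z in units of 0.5 m (1.0 is 0.5 m), then the turn, a rotation vector about the tool's x, y, z in units of 45 degrees (1.0 is 45 degrees). A call has 1 to 12 rows; each row is the pose to reach, as a shift and turn from the pose commanded when the call began, along the tool's axes at that moment; what a row does not reach only later rows make up. A row lasts 1/12 s, in which the tool goes at most 41.7 mm and 7.16 degrees, less where a joint would pass 70% of its speed; a pose out of reach is approached as far as the arm can. A call with a number of a shift or a turn outside -1 to 1 is refused whole. A call with a gripper value outside its range is refused whole. OPENING is the closure, from -1 (fully open) to 1 (shut), set as the call begins (- or left out, the last holds). The fingers move at their own pace and stop on an object; FORCE is the grip in N (left out, the last holds). Time passes only in rows, so rows that repeat a pose let the fingers close. It gives the time, the measured TCP pose, the force, the opening and the grip force at its end, in the units of the state.
- robot.sense(): the state, without advancing time (a new reading comes with each control period).
- camera(name): name is "scene" or "top"; returns a dict with "pixels" (480x640x3 uint8, red, green, blue), "fov_y" (degrees; the focal length in pixels is half the picture's height over the tangent of half this angle, whatever the lens; pixels are square), "cx", "cy" (the principal point, pixels), "D" ([k1, k2, p1, p2, k3] as OpenCV has them; the pictures are not rectified), "origin" and "attitude" of the camera in the world. Camera axes: x right, y up, looking along -z (the intrinsics and any distortion apply to the point x, -y, -z); pixel columns grow to the right and rows downward; lengths in m; the calibration is good to about 2 mm. A picture is of the moment at which its call begins. There is no depth.
- robot.job_done(): hands the job in; it is judged then, once.
Trained networks look in a picture, given as the dict that the camera call returned (one of the last four; its "shot" number tells which), for a name from the list of things; names that differ only in an ending like _2 or _b are one class to them, and where a whole thing is asked for, a point or a joint stands for the part that bears it (a point fixed in the world has none). Each returns a list of dicts, best first, with "confidence" (0 to 1); they miss things now and then, are a little off and sometimes report something else, mostly with a low value. They report only what shows in the picture. A call takes as long as a camera call.
- cut_out(picture, label): "region" (480x640 bool, what is visible of it) and "rect" ([left, top, right, bottom] in pixels, round what is visible of it).
- place_of(picture, label): "location" ([column, row] in pixels: a listed point, or the origin of a listed thing).
The state is a dict: "clock": time; "q": joint angles; "qvel": joint speeds; "joint_efforts": joint torques, N m; "ee_pos": TCP position; "tcp_rot": TCP orientation; "contact_force": force on the tool from outside, world axes, zero at the start; "torque": the same for the moment, N m; "grip_width": finger opening in m; "finger_force": force on a finger pad.
Only numpy, scipy, OpenCV 4.12 (cv2) and the standard library are available. Lean on these libraries where they do the work, as an engineer would, in place of code of your own. Each camera call takes 0.05 s, during which the arm holds its last target. There are 200 camera calls.

TASK

On the bench a camper cabinet's base frame is being built, and the loose bearer batten in front of it is too long to go straight in: push one end of it, then the other, to angle it past the fitted front leg into the front bay, until it lies flat against the middle rail along its whole length, ready to be screwed. Only push it along the bench: do not pinch or lift it. Leave the spare leg, the glue bottle and the hammer where they are.

Things in the scene. Friction and masses are not known exactly. Their poses are not given: they have to be found in the camera images.
- frame: Dark cabinet base frame, fixed, no bottom: the bench is its floor. Rails 18 mm thick, 60 high. Origin: on the bench, mid-length of the middle rail's face towards the robot; +x away from the robot, +y left along the rail, z up. Front bay: x -105 to 0, y -152 to +152 mm between the end rails (they run x -105 to +170), open in front but for the left leg. Low holdfasts behind, 125 high.
- leg_corner (a point): On the bench, at the inner rear corner of the fitted front left leg (pale, 45 x 45 mm, 75 high, filling frame x -105 to -60, y +107 to +152 mm, so 60 mm is left between it and the middle rail): the corner the batten is angled past. There is no front right leg yet.
- bay_right_front (a point): On the bench at the front end of the right end rail's inner face (frame x -105, y -152 mm): the right side of the bay's mouth. From here to the leg the mouth is 259 mm wide.
- bearer: Loose bearer batten of pale wood: 280 mm long (own y), 34 wide (own x), 27 high, about 0.13 kg, flat on the bench in front of the frame. Origin at the middle of its underside; +y towards its left end, +x towards the frame. A push of a few newtons or less slides it. Fully home its origin is 17 mm in front of the middle rail's face, own y along the frame's y.
- bearer_left (a point): Middle of the left end face of the batten, 13.5 mm above its underside.
- bearer_right (a point): Middle of the right end face of the batten, 13.5 mm above its underside.
- bearer_face_far: The batten's long upright face towards the frame (origin at its middle, 17 mm from the batten's centre line, 13.5 mm up); part of the batten.
- bearer_face_near: The batten's long upright face towards the robot (origin at its middle, 17 mm from the batten's centre line, 13.5 mm up); part of the batten. Pressing on both long faces at once counts as pinching.
- spare_leg: Bystander: the leg not yet fitted, a pale wooden block 45 x 45 mm, 75 mm high, standing loose left of the work. Origin at the centre of its underside.
- glue: Bystander: white glue bottle with a blue label and an orange cap, 52 mm across, 150 mm high, standing loose right of the frame. Origin at the centre of its underside.
- hammer: Bystander: hammer 240 mm long lying loose left of the frame. Origin at the middle of the tool, on the bench; own x along the handle towards the head.

How it is judged:
By the outcome, as a careful person would: the job done as asked, in the order asked, and still so for the second after the job is handed in, with the robot touching nothing.
It also fails if it takes over 67 s, if anything falls off the work surface, if the arm or the gripper's body presses on something with over 40 N, if the wrist force passes 120 N, or if a joint passes its speed limit or range.

## Working session

There is one attempt and no reset: what is moved stays moved. The work goes in short steps, Python scripts to look and compute and a shell command to move; the robot and the scene stay as the last step left them, time stands still between calls to the robot, and variables do not carry over. Pictures are saved under pics/ and viewed, at most 10 in all, crops included, and the job is handed in when it is done.

```bash
mkdir -p pics
cat > h.py <<'E'
import numpy as np, cv2
from scipy.spatial.transform import Rotation as R
from station import robot, camera, cut_out, place_of
def att(p):
    a=np.array(p["attitude"],float)
    return a if a.shape==(3,3) else R.from_quat(a).as_matrix()
def ray(p,px):
    f=240/np.tan(np.radians(p["fov_y"])/2)
    K=np.array([[f,0,p["cx"]],[0,f,p["cy"]],[0,0,1]])
    u=cv2.undistortPoints(np.array([[px]],float),K,np.array(p["D"],float))[0,0]
    return att(p)@np.array([u[0],-u[1],-1])
def on(p,px,z):
    d=ray(p,px);o=np.array(p["origin"]);return (o+d*(z-o[2])/d[2])
def proj(p,X):
    f=240/np.tan(np.radians(p["fov_y"])/2)
    K=np.array([[f,0,p["cx"]],[0,f,p["cy"]],[0,0,1]])
    c=(np.atleast_2d(X)-p["origin"])@att(p); c=c*[1,-1,-1]
    return cv2.projectPoints(c,np.zeros(3),np.zeros(3),K,np.array(p["D"],float))[0][:,0]
def save(p,n): cv2.imwrite("pics/"+n,cv2.cvtColor(p["pixels"],cv2.COLOR_RGB2BGR))
E
python3 - <<'E'
from h import *
print(robot.sense())
Z=dict(frame=0,leg_corner=0,bay_right_front=0,bearer=0,bearer_left=.0135,bearer_right=.0135,bearer_face_far=.0135,bearer_face_near=.0135,spare_leg=0,glue=0,hammer=0)
for n in("top","scene"):
    p=camera(n);save(p,n+"0.png");print(n,p["fov_y"],p["origin"],p["attitude"],p["D"])
    for k,z in Z.items():
        for r in place_of(p,k)[:2]: print(k,np.round(r["location"]),round(r["confidence"],2),on(p,r["location"],z).round(4))
E
```

```text
{'clock': 0.0, 'q': array([ 1.11400233e+00,  3.14224842e-01, -4.80759823e-02,  1.21019138e+00,
        1.84373332e-05,  1.57079996e+00]), 'qvel': array([ 0.00013971, -0.00012227,  0.00096134,  0.00172043,  0.00047038,
        0.00114918]), 'joint_efforts': array([-1.00930174e-03, -5.39588034e+01,  3.39750302e+01,  1.92859210e-02,
       -8.68382085e-05,  1.49007343e-05]), 'ee_pos': array([0.2643937 , 0.53798709, 0.24143661]), 'tcp_rot': array([ 2.26418139e-01,  9.74029829e-01, -8.23829326e-04, -2.00964560e-04]), 'contact_force': array([-0.73064848,  0.18704306, -0.46709467]), 'torque': array([-0.04141144, -0.00533432,  0.00927134]), 'finger_force': 0.0, 'grip_width': 0.0853500698622135}
top 42.254766765877946 [0.41357826 0.03265912 1.13457438] [ 0.03885591 -0.05490505 -0.69618835  0.71470094] [-0.06272178  0.          0.          0.          0.        ]
frame [300. 163.] 0.83 [0.7039 0.0258 0.    ]
leg_corner [239. 189.] 0.76 [0.6506 0.1377 0.    ]
leg_corner [301. 168.] 0.21 [0.694  0.0233 0.    ]
bay_right_front [373. 234.] 0.71 [ 0.574  -0.1127  0.    ]
bearer [338. 283.] 0.61 [ 0
[... 361 characters left out ...]
397446 0.62703053 0.89090898] [0.08933225 0.32727067 0.91060245 0.23604412] [-0.14323766  0.          0.          0.          0.        ]
frame [269. 281.] 0.58 [0.6941 0.0358 0.    ]
leg_corner [317. 316.] 0.87 [0.6501 0.1534 0.    ]
bay_right_front [290. 214.] 0.89 [ 0.5751 -0.1069  0.    ]
bearer [343. 215.] 0.65 [ 0.4741 -0.0462  0.    ]
bearer_left [374. 252.] 0.76 [0.4761 0.0827 0.0135]
bearer_right [306. 170.] 0.73 [ 0.4841 -0.2015  0.0135]
bearer_face_far [319. 318.] 0.58 [0.6525 0.168  0.0135]
spare_leg [422. 321.] 0.85 [ 0.4801  0.2625 -0.    ]
glue [243. 179.] 0.67 [ 0.622  -0.2589  0.    ]
glue [265. 280.] 0.67 [0.7003 0.0299 0.    ]
hammer [314. 393.] 0.86 [0.7314 0.2891 0.    ]
```

View pics/top0.png

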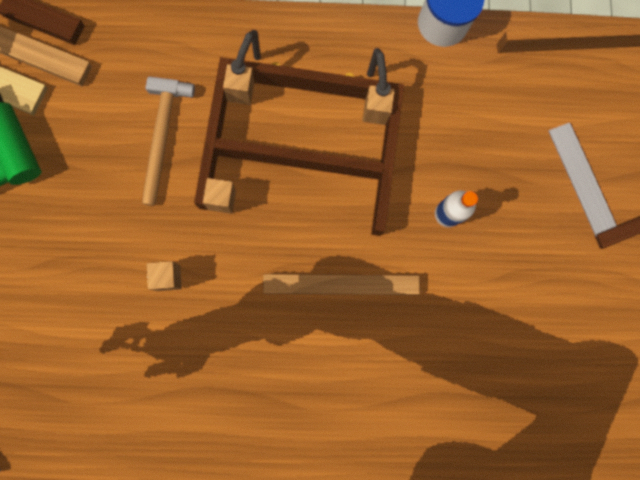

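View pics/scene0.png

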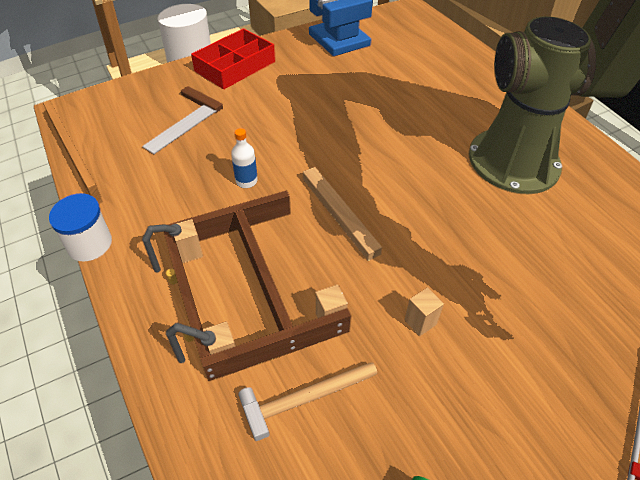

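The top view shows the frame at about -6.5° yaw. The fitted leg is near (218,195), and the batten runs (263,284)–(420,284), well to the right of the frame centre. Next I'll fit the poses by silhouette.

```bash
cat >> h.py <<'E'
from scipy.optimize import minimize
def box(x0,x1,y0,y1,z0,z1): return np.array([[x,y,z] for x in(x0,x1) for y in(y0,y1) for z in(z0,z1)])/1000
BAT=[box(-17,17,-140,140,0,27)]
FR=[box(0,18,-152,152,0,60),box(-105,170,152,170,0,60),box(-105,170,-170,-152,0,60),box(152,170,-152,152,0,60)]
LEG=[box(-105,-60,107,152,0,75)]
def world(P,s):
    c,n=np.cos(s[2]),np.sin(s[2]);return P@np.array([[c,n,0],[-n,c,0],[0,0,1]])+[s[0],s[1],0]
def render(p,boxes,s):
    m=np.zeros((480*2,640*2),np.uint8)
    for b in boxes:
        q=cv2.convexHull((proj(p,world(b,s))*2+.5).astype(np.float32))
        cv2.fillConvexPoly(m,np.round(q*16).astype(np.int32),1,shift=4)
    return m
def fit(views,boxes,s0,hide=()):
    W=[(p,cv2.resize(r.astype(np.uint8),(1280,960),interpolation=cv2.INTER_LINEAR)) for p,r in views]
    def cost(v):
        s=np.array(v)*[.01,.01,.05]+s0;c=0
        for p,r in W:
            m=render(p,boxes,s)
            if hide: m=m&(1-render(p,hide,s))
            c+=1-(m&r).sum()/max(1,(m|r).sum())
        return c
    o=minimize(cost,[0,0,0],method="Nelder-Mead",options=dict(initial_simplex=[[0,0,0],[1,0,0],[0,1,0],[0,0,1.]],xatol=.01,fatol=1e-4))
    return np.array(o.x)*[.01,.01,.05]+s0,o.fun/len(views)
F=None
def tof(s,F): # world pose -> frame pose mm, deg
    c,n=np.cos(F[2]),np.sin(F[2]);d=np.array(s[:2])-F[:2]
    return np.array([(c*d[0]+n*d[1])*1e3,(-n*d[0]+c*d[1])*1e3,np.degrees(s[2]-F[2])])
E
python3 - <<'E'
from h import *
pt,ps=camera("top"),camera("scene")
ct=[cut_out(pt,k)[0] for k in("frame","bearer")];cs=[cut_out(ps,k)[0] for k in("frame","bearer")]
print([(c["confidence"],c["region"].sum()) for c in ct+cs])
f0=np.array([.70,.03,-.113]);b0=np.array([.479,-.059,.04])
for nm,v in(("top",[(pt,ct)]),("scene",[(ps,cs)]),("both",[(pt,ct),(ps,cs)])):
    f,e=fit([(p,c[0]["region"]) for p,c in v],FR+LEG,f0)
    b,g=fit([(p,c[1]["region"]) for p,c in v],BAT,b0)
    print(nm,f.round(4),round(e,3),b.round(4),round(g,3),tof(b,f).round(1))
for p,n in((pt,"t1.png"),(ps,"s1.png")):
    im=p["pixels"].copy();im=cv2.resize(im,(1280,960))
    for bx in(FR,LEG):
        cn,_=cv2.findContours(render(p,bx,f),cv2.RETR_LIST,cv2.CHAIN_APPROX_NONE);cv2.drawContours(im,cn,-1,(0,255,0),1)
    cn,_=cv2.findContours(render(p,BAT,b),cv2.RETR_LIST,cv2.CHAIN_APPROX_NONE);cv2.drawContours(im,cn,-1,(255,0,0),1)
    o=(320,80) if n[0]=="t" else (280,300)
    cv2.imwrite("pics/"+n,im[o[1]:o[1]+560,o[0]:o[0]+600,::-1])
E
```

```text
[(0.89, np.int64(13318)), (0.67, np.int64(3014)), (0.86, np.int64(12015)), (0.61, np.int64(2015))]
top [ 0.696   0.0299 -0.1249] 0.176 [ 0.4789 -0.0536  0.017 ] 0.045 [-205.  -110.     8.1]
scene [ 0.6963  0.0322 -0.1238] 0.209 [ 0.4793 -0.052   0.0151] 0.069 [-205.  -110.4    8. ]
both [ 0.6961  0.0302 -0.1213] 0.197 [ 0.4787 -0.0517  0.0167] 0.061 [-205.9 -107.6    7.9]
```

View pics/t1.png

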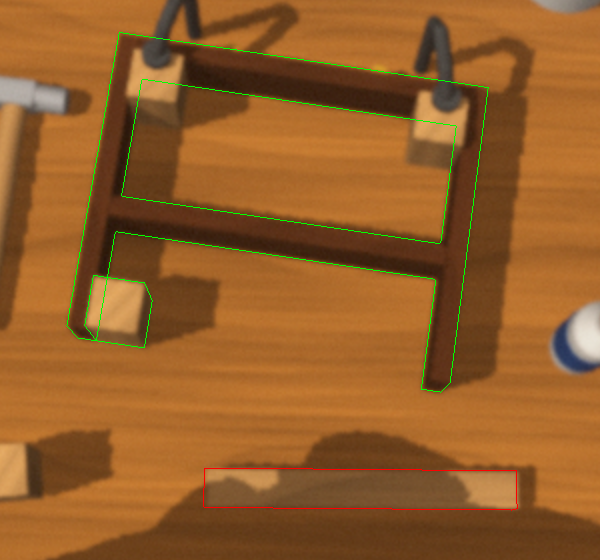

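The outline overlay matches the picture: the frame is near (0.6965, 0.030, -7.1°) and the batten near (0.479, -0.0525, +0.9°). Plan:
- Push the left end forward to about 25° in the frame.
- Push the right end face along the batten's axis, behind the leg.
- Push the right end home.

```bash
cat > mv.py <<'E'
# usage: mv.py x y z alpha(deg of tool y) -> shift/turn in units, from the measured pose
import sys;from h import *
s=robot.sense();M=R.from_quat(s["tcp_rot"]).as_matrix();p=np.array(s["ee_pos"])
t=[float(a) for a in sys.argv[1:]]
a=np.radians(t[3]);y=np.array([np.cos(a),np.sin(a),0]);z=np.array([0,0,-1.]);G=np.c_[np.cross(y,z),y,z]
print("at",p.round(4),"alpha",np.degrees(np.arctan2(M[1,1],M[0,1])).round(1),"t",s["clock"],"F",np.round(s["contact_force"],1))
print("shift",(M.T@(np.array(t[:3])-p)/.5).round(4),"turn",(R.from_matrix(M.T@G).as_rotvec()/np.radians(45)).round(4),"mm",(np.linalg.norm(np.array(t[:3])-p)*1e3).round())
E
cat > look.py <<'E'
from h import *
import sys
F=np.array([.6965,.0300,-.1235])
g=np.array([float(v) for v in sys.argv[1:4]])
V=[]
for n in("top","scene"):
    p=camera(n);c=cut_out(p,"bearer")
    if c and c[0]["confidence"]>.3: V.append((p,c[0]["region"]));print(n,round(c[0]["confidence"],2),c[0]["region"].sum(),*[(k[7:],on(p,r[0]["location"],.0135)[:2].round(3)) for k in("bearer_left","bearer_right") if (r:=place_of(p,k))])
    if len(sys.argv)>4: save(p,sys.argv[4]+n+".png")
for v in [[x] for x in V]+[V]:
    b,e=fit(v,BAT,g,LEG if 0 else ());print(b.round(4),round(e,3),"frame",tof(b,F).round(1))
E
python3 mv.py .42 .052 .15 -15
```

```text
at [0.2646 0.5385 0.2423] alpha 63.8 t 1.5 F [ 0.1 -0.6 -0.2]
shift [-0.708  -0.7361  0.1846] turn [-0.      0.      1.7517] mm 519.0
```

```bash
python3 -m inch '[[[-0.708,-0.736,0.15],[0,0,1]],[[-0.708,-0.736,0.15],[0,0,1]],[[-0.708,-0.736,0.15],[0,0,1]],[[-0.708,-0.736,0.15],[0,0,1]],[[-0.708,-0.736,0.15],[0,0,1]],[[-0.708,-0.736,0.15],[0,0,1]],[[-0.708,-0.736,0.15],[0,0,1]],[[-0.708,-0.736,0.15],[0,0,1]],[[-0.708,-0.736,0.15],[0,0,1]],[[-0.708,-0.736,0.15],[0,0,1]],[[-0.708,-0.736,0.15],[0,0,1]],[[-0.708,-0.736,0.15],[0,0,1]]]' 1 20; python3 mv.py .42 .052 .023 -15
```

```text
clock: 2.5
ee_pos: [0.4155, 0.0653, 0.1698]
tcp_rot: [0.582, 0.813, 0.0, 0.0]
contact_force: [0.5, 0.6, 0.3]
grip_width: 0.0001
finger_force: 0.0
at [0.4155 0.0653 0.1698] alpha 18.8 t 2.5 F [0.5 0.6 0.3]
shift [-0.0281 -0.0005  0.2936] turn [ 1.50e-03 -3.00e-04  7.52e-01] mm 147.0
```

```bash
python3 -m inch '[[[-0.028,-0.001,0.1],[0,0,0.752]],[[-0.028,-0.001,0.16],[0,0,0.752]],[[-0.028,-0.001,0.2],[0,0,0.752]],[[-0.028,-0.001,0.25],[0,0,0.752]],[[-0.028,-0.001,0.28],[0,0,0.752]],[[-0.028,-0.001,0.294],[0,0,0.752]],[[-0.028,-0.001,0.294],[0,0,0.752]]]'; python3 mv.py .52 .045 .023 -15
```

```text
clock: 3.08
ee_pos: [0.418, 0.0537, 0.0214]
tcp_rot: [0.793, 0.61, -0.001, -0.001]
contact_force: [-0.1, 0.0, 0.5]
grip_width: -0.0001
finger_force: 0.0
at [0.418  0.0537 0.0214] alpha -14.9 t 3.0833 F [-0.1  0.   0.5]
shift [ 0.0356  0.2017 -0.0037] turn [-0.0033  0.0013  0.003 ] mm 102.0
```

```bash
python3 -m inch '[[[0.004,0.02,-0.003],[0,0,0]],[[0.008,0.04,-0.003],[0,0,0]],[[0.011,0.058,-0.003],[0,0,0]],[[0.014,0.076,-0.003],[0,0,0]],[[0.017,0.094,-0.003],[0,0,0]],[[0.02,0.112,-0.003],[0,0,0]],[[0.023,0.13,-0.003],[0,0,0]],[[0.026,0.148,-0.003],[0,0,0]],[[0.029,0.166,-0.003],[0,0,0]],[[0.032,0.184,-0.003],[0,0,0]],[[0.035,0.2,-0.003],[0,0,0]],[[0.035,0.2,-0.003],[0,0,0]]]'; python3 look.py .51 -.055 -.35 a
```

```text
clock: 4.08
ee_pos: [0.5236, 0.0447, 0.0247]
tcp_rot: [0.793, 0.609, 0.001, 0.001]
contact_force: [0.5, -0.5, 0.3]
grip_width: -0.0002
finger_force: 0.0
top 0.68 1823 ('right', array([ 0.457, -0.192]))
scene 0.55 1342 ('left', array([0.563, 0.06 ])) ('right', array([ 0.462, -0.199]))
[ 0.5087 -0.0689 -0.4012] 0.457 frame [-174.1 -121.3  -15.9]
[ 0.5121 -0.0581 -0.4033] 0.256 frame [-172.1 -110.2  -16. ]
[ 0.5119 -0.0595 -0.3983] 0.36 frame [-172.2 -111.5  -15.7]
```

View pics/atop.png

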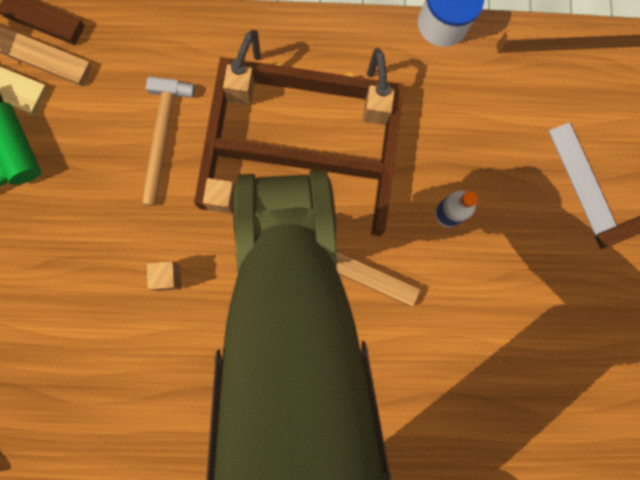

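The top view shows the arm hiding the left half of the batten, whose right end is at about (410,292). The batten is at θ≈16°. Next I'll push nearer the middle to move it forward and turn it a bit more.

```bash
python3 mv.py .473 -.004 .023 -27;python3 mv.py .535 -.030 .023 -27
```

```text
at [0.52   0.0448 0.0241] alpha -15.0 t 4.4833 F [ 0.5 -0.1  0.2]
shift [-0.1187 -0.0656  0.0022] turn [-2.000e-04  1.000e-04  2.666e-01] mm 68.0
at [0.52   0.0448 0.0241] alpha -15.0 t 4.4833 F [ 0.5 -0.1  0.2]
shift [-0.1368  0.0676  0.0022] turn [-2.000e-04  1.000e-04  2.666e-01] mm 76.0
```

```bash
python3 -m inch '[[[-0.04,-0.06,0.002],[0,0,0.13]],[[-0.119,-0.066,0.002],[0,0,0.26]],[[-0.121,-0.048,0.002],[0,0,0.266]],[[-0.123,-0.031,0.002],[0,0,0.266]],[[-0.126,-0.014,0.002],[0,0,0.266]],[[-0.129,0.003,0.002],[0,0,0.266]],[[-0.131,0.02,0.002],[0,0,0.266]],[[-0.133,0.036,0.002],[0,0,0.266]],[[-0.135,0.052,0.002],[0,0,0.266]],[[-0.137,0.068,0.002],[0,0,0.266]],[[-0.137,0.068,0.002],[0,0,0.266]],[[-0.137,0.068,0.002],[0,0,0.266]]]'; python3 look.py .545 -.072 -.52; python3 mv.py .47 .0 .15 -32
```

```text
clock: 5.48
ee_pos: [0.5362, -0.0303, 0.023]
tcp_rot: [0.853, 0.523, 0.0, 0.0]
contact_force: [-0.8, 0.0, -0.2]
grip_width: 0.0
finger_force: 0.0
top 0.78 609 ('left', array([0.615, 0.049])) ('right', array([ 0.474, -0.206]))
scene 0.61 931 ('left', array([0.617, 0.039])) ('right', array([ 0.471, -0.204]))
[ 0.5469 -0.0781 -0.5219] 0.815 frame [-135.2 -125.8  -22.8]
[ 0.5474 -0.0738 -0.5135] 0.458 frame [-135.1 -121.4  -22.3]
[ 0.5463 -0.0758 -0.5137] 0.638 frame [-136.  -123.5  -22.4]
at [ 0.5353 -0.0301  0.0232] alpha -27.0 t 5.8833 F [-1.1  0.4 -0.3]
shift [-0.0056 -0.1436 -0.2536] turn [ 1.000e-04 -0.000e+00  1.117e-01] mm 146.0
```

```bash
python3 mv.py .448 -.247 .06 -30; python3 -m inch '[[[0,-0.05,-0.03],[0,0,0.067]],[[-0.06,-0.1,-0.076],[0,0,0.067]]]'; python3 mv.py .448 -.247 .06 -30
```

```text
at [ 0.5353 -0.0301  0.0232] alpha -27.0 t 5.8833 F [-1.1  0.4 -0.3]
shift [-0.4658  0.0412 -0.0735] turn [ 0.0001 -0.      0.0672] mm 237.0
clock: 6.05
ee_pos: [0.481, -0.0308, 0.0585]
tcp_rot: [0.866, 0.5, 0.0, -0.001]
contact_force: [-0.5, -1.5, 3.1]
grip_width: 0.0002
finger_force: 0.0
at [ 0.481  -0.0308  0.0585] alpha -30.0 t 6.05 F [-0.5 -1.5  3.1]
shift [-0.4076  0.1588 -0.0038] turn [-0.0014 -0.0018  0.001 ] mm 219.0
```

```bash
python3 -m inch '[[[-0.08,0.02,-0.004],[0,0,0]],[[-0.16,0.05,-0.004],[0,0,0]],[[-0.24,0.08,-0.004],[0,0,0]],[[-0.32,0.12,-0.004],[0,0,0]],[[-0.4,0.159,-0.004],[0,0,0]],[[-0.408,0.159,-0.004],[0,0,0]],[[-0.408,0.159,0.04],[0,0,0]],[[-0.408,0.159,0.074],[0,0,0]],[[-0.408,0.159,0.074],[0,0,0]]]'; python3 look.py .545 -.075 -.515 b
```

```text
clock: 6.8
ee_pos: [0.4446, -0.2483, 0.0196]
tcp_rot: [0.866, 0.5, -0.001, -0.002]
contact_force: [-0.8, 0.6, -0.6]
grip_width: -0.0002
finger_force: 0.0
top 0.74 3257 ('left', array([0.608, 0.048])) ('right', array([ 0.479, -0.206]))
scene 0.69 1587 ('left', array([0.614, 0.041])) ('right', array([ 0.476, -0.202]))
[ 0.5468 -0.0761 -0.5267] 0.053 frame [-135.5 -123.7  -23.1]
[ 0.5464 -0.0737 -0.5252] 0.089 frame [-136.2 -121.4  -23. ]
[ 0.5465 -0.0757 -0.5244] 0.085 frame [-135.8 -123.4  -23. ]
```

View pics/btop.png

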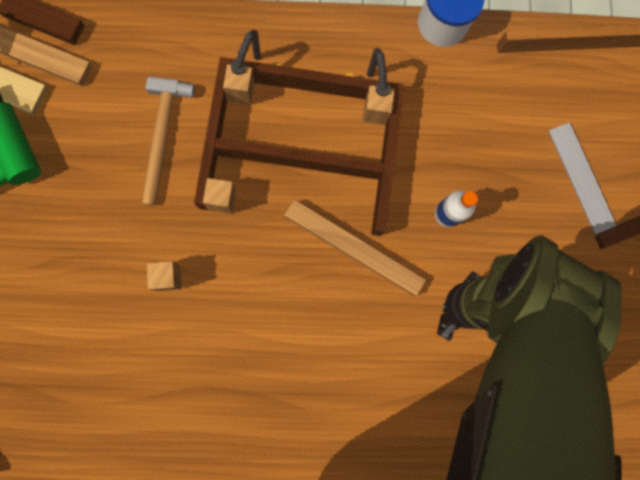

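The top view shows the batten at about 23° to the frame. Its left tip at (295,208) sits in the bay mouth, and the shut gripper is in line behind its right end. Next is the axial slide.

```bash
python3 -m inch '[[[0.04,0,-0.006],[0,0,0]],[[0.08,0,-0.006],[0,0,0]],[[0.1,0,-0.006],[0,0,0]],[[0.118,0,-0.006],[0,0,0]],[[0.136,0,-0.006],[0,0,0]],[[0.154,0,-0.006],[0,0,0]],[[0.172,0,-0.006],[0,0,0]],[[0.19,0,-0.006],[0,0,0]],[[0.208,0,-0.006],[0,0,0]],[[0.226,0,-0.006],[0,0,0]],[[0.244,0,-0.006],[0,0,0]],[[0.26,0,-0.006],[0,0,0]]]'; python3 look.py .586 -.008 -.525; python3 mv.py .5 -.15 .023 -30
```

```text
clock: 8.2
ee_pos: [0.5125, -0.136, 0.0253]
tcp_rot: [0.866, 0.5, -0.0, -0.0]
contact_force: [-0.7, -1.2, 1.6]
grip_width: 0.0002
finger_force: 1.3
top 0.88 3087 ('left', array([0.648, 0.113])) ('right', array([ 0.515, -0.135]))
scene 0.78 1878 ('left', array([0.659, 0.113])) ('right', array([ 0.51 , -0.141]))
[ 0.5874 -0.0051 -0.5259] 0.085 frame [-104.   -48.3  -23.1]
[ 0.5867 -0.0024 -0.5241] 0.044 frame [-105.   -45.7  -23. ]
[ 0.587  -0.0038 -0.5269] 0.083 frame [-104.5  -47.1  -23.1]
at [ 0.5118 -0.1369  0.0252] alpha -30.0 t 8.6 F [-0.1 -0.7  0.3]
shift [-0.0345 -0.0073  0.0043] turn [-0.0004 -0.0002 -0.0004] mm 18.0
```

```bash
python3 -m inch '[[[-0.03,0,0.004],[0,0,0]],[[-0.03,-0.07,0.004],[0,0,0]],[[-0.01,-0.115,0.004],[0,0,0]],[[0.07,-0.115,0.004],[0,0,0]],[[0.15,-0.115,0.004],[0,0,0]],[[0.23,-0.115,0.004],[0,0,0]],[[0.306,-0.115,0.004],[0,0,0]],[[0.306,-0.1,0.004],[0,0,0]],[[0.306,-0.085,0.004],[0,0,0]],[[0.306,-0.072,0.004],[0,0,0]],[[0.306,-0.064,0.004],[0,0,0]],[[0.306,-0.058,0.004],[0,0,0]]]'; python3 mv.py .5633 .0102 .023 -30
```

```text
clock: 9.6
ee_pos: [0.5629, 0.0088, 0.0231]
tcp_rot: [0.867, 0.499, -0.0, -0.0]
contact_force: [-1.1, 0.5, 2.1]
grip_width: -0.0
finger_force: 1.0
at [0.5629 0.0088 0.0231] alpha -30.1 t 9.6 F [-1.1  0.5  2.1]
shift [ 0.0029 -0.0008  0.0001] turn [-0.0015  0.0004 -0.0028] mm 1.0
```

Now I'll return to the right end and look.

```bash
python3 -m inch '[[[0,-0.05,0],[0,0,0]],[[-0.08,-0.06,0],[0,0,0]],[[-0.16,-0.06,0],[0,0,0]],[[-0.24,-0.06,0],[0,0,0]],[[-0.32,-0.06,0],[0,0,0]],[[-0.35,-0.02,0],[0,0,0]],[[-0.35,0.04,0],[0,0,0]],[[-0.35,0.068,0],[0,0,0]],[[-0.35,0.068,0],[0,0,0]]]'; python3 look.py .591 -.006 -.525; python3 mv.py .5 -.15 .023 -30
```

```text
clock: 10.35
ee_pos: [0.508, -0.1617, 0.024]
tcp_rot: [0.867, 0.498, 0.001, 0.002]
contact_force: [0.6, -0.2, 0.1]
grip_width: -0.0002
finger_force: 0.0
top 0.76 3072 ('left', array([0.657, 0.112])) ('right', array([ 0.522, -0.132]))
[ 0.5898 -0.0073 -0.5266] 0.057 frame [-101.3  -50.1  -23.1]
[ 0.5898 -0.0073 -0.5266] 0.057 frame [-101.3  -50.1  -23.1]
at [ 0.5039 -0.1577  0.023 ] alpha -30.0 t 10.65 F [-0.3 -0.  -0.1]
shift [ 0.0094 -0.0145  0.    ] turn [-0.002   0.0004  0.0005] mm 9.0
```

```bash
python3 -m inch '[[[0.02,0,0],[0,0,0]],[[0.036,0,0],[0,0,0]],[[0.052,0,0],[0,0,0]],[[0.068,0,0],[0,0,0]],[[0.084,0,0],[0,0,0]],[[0.1,0,0],[0,0,0]],[[0.116,0,0],[0,0,0]],[[0.13,0,0],[0,0,0]],[[0.142,0,0],[0,0,0]],[[0.154,0,0],[0,0,0]],[[0.164,0,0],[0,0,0]],[[0.17,0,0],[0,0,0]]]'; python3 look.py .621 .047 -.525 c; python3 mv.py .5 -.15 .023 -30
```

```text
clock: 11.65
ee_pos: [0.5482, -0.0842, 0.0233]
tcp_rot: [0.866, 0.5, 0.0, -0.0]
contact_force: [-1.7, -2.2, 2.5]
grip_width: 0.0001
finger_force: 1.4
top 0.95 2832 ('left', array([0.686, 0.171])) ('right', array([ 0.55 , -0.079]))
scene 0.83 1921 ('right', array([ 0.555, -0.075]))
[ 0.6222  0.0496 -0.5243] 0.121 frame [-76.1  10.3 -23. ]
[ 0.6115  0.0333 -0.5256] 0.112 frame [-84.7  -7.2 -23. ]
[ 0.6196  0.0459 -0.5255] 0.13 frame [-78.3   6.3 -23. ]
at [ 0.5477 -0.0848  0.0232] alpha -30.0 t 12.05 F [-0.7  0.4  0.2]
shift [-0.1608 -0.0174  0.0004] turn [-0.0002 -0.0003 -0.0003] mm 81.0
```

View pics/ctop.png

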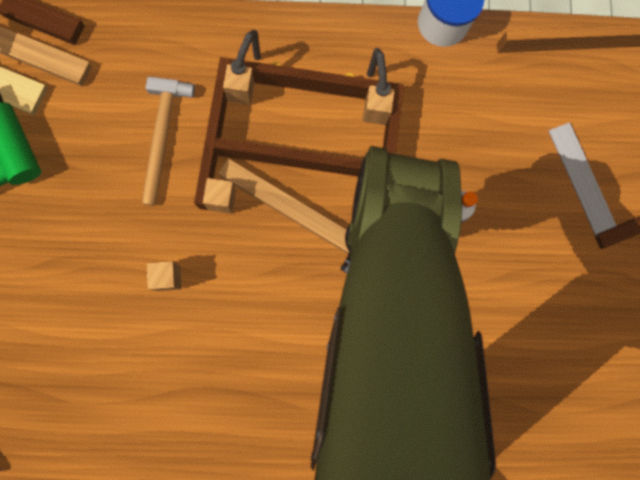

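The top view shows the left end behind the leg, by the rail at (225,165), with the right end near (350,245) still outside the mouth. Now I'll push the right end forward from the near face.

```bash
python3 -m inch '[[[-0.02,0,0],[0,0,0]],[[-0.02,-0.06,0],[0,0,0]],[[0,-0.11,0],[0,0,0]],[[0.07,-0.11,0],[0,0,0]],[[0.085,-0.1,0],[0,0,0]],[[0.086,-0.084,0],[0,0,0]],[[0.087,-0.068,0],[0,0,0]],[[0.088,-0.052,0],[0,0,-0.05]],[[0.089,-0.036,0],[0,0,-0.1]],[[0.09,-0.02,0],[0,0,-0.15]],[[0.092,-0.005,0],[0,0,-0.15]],[[0.093,0.01,0],[0,0,-0.15]]]'; python3 look.py .638 .04 -.4; python3 mv.py .626 -.071 .023 -15
```

```text
clock: 13.05
ee_pos: [0.5758, -0.0486, 0.0231]
tcp_rot: [0.836, 0.549, -0.0, -0.0]
contact_force: [-0.3, 0.3, 0.2]
grip_width: 0.0001
finger_force: 0.3
top 0.65 2239 ('left', array([0.679, 0.178])) ('right', array([0.646, 0.145]))
scene 0.94 1863 ('left', array([0.682, 0.174])) ('right', array([ 0.592, -0.096]))
[ 0.6388  0.0426 -0.3315] 0.325 frame [-58.8   5.4 -11.9]
[ 0.6313  0.0212 -0.3168] 0.143 frame [-63.6 -16.7 -11.1]
[ 0.6375  0.0397 -0.3193] 0.25 frame [-59.8   2.4 -11.2]
at [ 0.575  -0.0468  0.0233] alpha -23.2 t 13.45 F [ 0.9 -0.1  0.6]
shift [-0.0042  0.1127  0.0005] turn [-4.000e-04  1.000e-04 -1.832e-01] mm 56.0
```

```bash
python3 -m inch '[[[0,0.01,0],[0,0,-0.04]],[[0,0.02,0],[0,0,-0.08]],[[0,0.03,0],[0,0,-0.12]],[[-0.001,0.04,0],[0,0,-0.16]],[[-0.001,0.05,0],[0,0,-0.18]],[[-0.002,0.06,0],[0,0,-0.18]],[[-0.003,0.068,0],[0,0,-0.18]],[[-0.003,0.076,0],[0,0,-0.18]],[[-0.003,0.076,0],[0,0,-0.18]]]'; python3 look.py .65 .036 -.15 d; python3 mv.py .626 -.071 .023 -10
```

```text
clock: 14.2
ee_pos: [0.6106, -0.0636, 0.0234]
tcp_rot: [0.794, 0.608, 0.0, 0.0]
contact_force: [0.3, -0.5, 0.9]
grip_width: 0.0003
finger_force: 0.0
top 0.77 2250 ('left', array([0.666, 0.174]))
scene 0.82 2101 ('left', array([0.672, 0.179])) ('right', array([ 0.64 , -0.105]))
[ 0.6528  0.0333 -0.1272] 0.325 frame [-43.7  -2.1  -0.2]
[ 0.6531  0.0336 -0.1239] 0.133 frame [-43.5  -1.8  -0. ]
[ 0.6529  0.0324 -0.1267] 0.229 frame [-43.5  -3.   -0.2]
at [ 0.6096 -0.0633  0.0233] alpha -15.1 t 14.6 F [-0.  -0.6  0.8]
shift [-0.0063  0.0357  0.0006] turn [-1.000e-04  0.000e+00 -1.144e-01] mm 18.0
```

View pics/dscene.png

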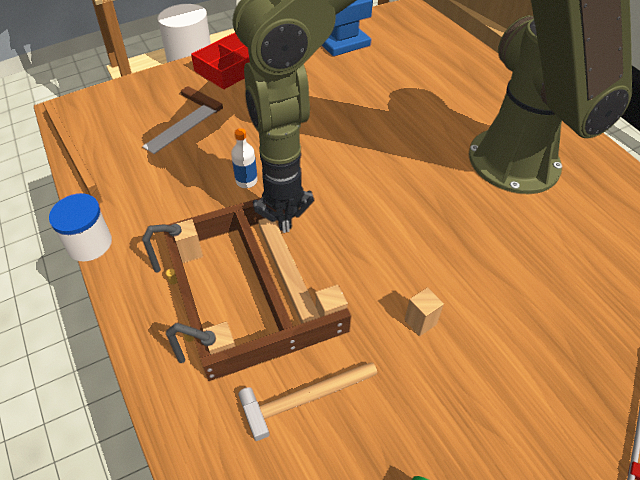

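The scene view shows the batten parallel to the middle rail inside the bay, from (265,225) to (305,315), about 26 mm short of home. Next I'll push at its middle.

```bash
python3 mv.py .601 .040 .023 -7; python3 mv.py .650 .036 .023 -7
```

```text
at [ 0.6096 -0.0633  0.0233] alpha -15.1 t 14.6 F [-0.  -0.6  0.8]
shift [ 0.1949 -0.0706  0.0006] turn [-1.000e-04  0.000e+00 -1.811e-01] mm 104.0
at [ 0.6096 -0.0633  0.0233] alpha -15.1 t 14.6 F [-0.  -0.6  0.8]
shift [0.2128 0.0261 0.0006] turn [-1.000e-04  0.000e+00 -1.811e-01] mm 107.0
```

```bash
python3 -m inch '[[[0,-0.06,0],[0,0,-0.09]],[[0.06,-0.08,0],[0,0,-0.18]],[[0.13,-0.08,0],[0,0,-0.18]],[[0.195,-0.07,0],[0,0,-0.18]],[[0.198,-0.055,0],[0,0,-0.18]],[[0.2,-0.04,0],[0,0,-0.18]],[[0.203,-0.027,0],[0,0,-0.18]],[[0.206,-0.014,0],[0,0,-0.18]],[[0.208,-0.001,0],[0,0,-0.18]],[[0.21,0.01,0],[0,0,-0.18]],[[0.212,0.018,0],[0,0,-0.18]],[[0.213,0.026,0],[0,0,-0.18]]]'; python3 look.py .678 .033 -.124; python3 mv.py .64 .1 .023 -7
```

```text
clock: 15.6
ee_pos: [0.6504, 0.0354, 0.0231]
tcp_rot: [0.75, 0.662, -0.0, -0.0]
contact_force: [-5.4, 0.1, 1.4]
grip_width: -0.0
finger_force: 4.2
top 0.68 822 ('left', array([0.688, 0.172])) ('right', array([ 0.663, -0.113]))
scene 0.8 1130 ('left', array([0.694, 0.168])) ('right', array([ 0.665, -0.106]))
[ 0.6795  0.0329 -0.1216] 0.754 frame [-17.2   0.8   0.1]
[ 0.6738  0.0126 -0.1149] 0.515 frame [-20.4 -20.1   0.5]
[ 0.6788  0.0319 -0.1221] 0.642 frame [-17.8  -0.3   0.1]
at [0.6502 0.0361 0.0234] alpha -7.0 t 16.0 F [-0.4  0.9 -1.3]
shift [ 0.1243 -0.0359  0.0007] turn [ 0.0005 -0.0001 -0.001 ] mm 65.0
```

```bash
python3 -m inch '[[[0,-0.03,0],[0,0,0]],[[0.06,-0.03,0],[0,0,0]],[[0.12,-0.03,0],[0,0,0]],[[0.12,-0.015,0],[0,0,0]],[[0.12,-0.005,0],[0,0,0]],[[0.12,0.005,0],[0,0,0]],[[0.12,0.01,0],[0,0,0]]]'; python3 -m inch '[[[0,-0.035,0],[0,0,0]],[[-0.08,-0.035,0],[0,0,0]],[[-0.16,-0.035,0],[0,0,0]],[[-0.24,-0.035,0],[0,0,0]],[[-0.3,-0.035,0],[0,0,0]],[[-0.3,-0.02,0],[0,0,0]],[[-0.3,-0.01,0],[0,0,0]],[[-0.3,0,0],[0,0,0]],[[-0.3,0.003,0],[0,0,0]]]'
```

```text
clock: 16.58
ee_pos: [0.6583, 0.0962, 0.023]
tcp_rot: [0.749, 0.663, -0.002, -0.004]
contact_force: [-20.8, 7.0, 16.7]
grip_width: 0.0003
finger_force: 10.7
clock: 17.33
ee_pos: [0.6397, -0.0553, 0.0223]
tcp_rot: [0.75, 0.662, -0.005, -0.003]
contact_force: [-20.6, -5.1, 15.7]
grip_width: -0.0001
finger_force: 10.4
```

```bash
python3 -m inch '[[[0,-0.03,0],[0,0,0]],[[0,-0.1,0],[0,0,0]],[[0,-0.15,-0.06],[0,0,0]],[[0,-0.2,-0.14],[0,0,0]],[[-0.08,-0.25,-0.2],[0,0,0]],[[-0.16,-0.3,-0.25],[0,0,0]],[[-0.24,-0.35,-0.3],[0,0,0]],[[-0.3,-0.38,-0.3],[0,0,0]],[[-0.3,-0.38,-0.3],[0,0,0]],[[-0.3,-0.38,-0.3],[0,0,0]]]'; python3 look.py .6795 .032 -.1235 e
python3 - <<'E'
import cv2
a=cv2.imread("pics/etop.png")[130:250,180:420];b=cv2.imread("pics/escene.png")[170:370,160:400]
cv2.imwrite("pics/e.png",cv2.vconcat([cv2.resize(a,(540,270),interpolation=cv2.INTER_CUBIC),cv2.resize(b,(540,330),interpolation=cv2.INTER_CUBIC)]))
E
```

```text
clock: 18.17
ee_pos: [0.4376, -0.1828, 0.1757]
tcp_rot: [0.75, 0.661, -0.0, 0.002]
contact_force: [0.2, -0.0, 0.2]
grip_width: -0.0
finger_force: 0.0
top 0.63 3277 ('left', array([0.692, 0.173])) ('right', array([ 0.662, -0.109]))
scene 0.85 1618 ('left', array([0.695, 0.17 ])) ('right', array([ 0.665, -0.111]))
[ 0.6799  0.033  -0.1232] 0.037 frame [-16.9   0.9   0. ]
[ 0.6753  0.0157 -0.131 ] 0.305 frame [-19.3 -16.8  -0.4]
[ 0.6795  0.0337 -0.1237] 0.188 frame [-17.3   1.6  -0. ]
```

View pics/e.png

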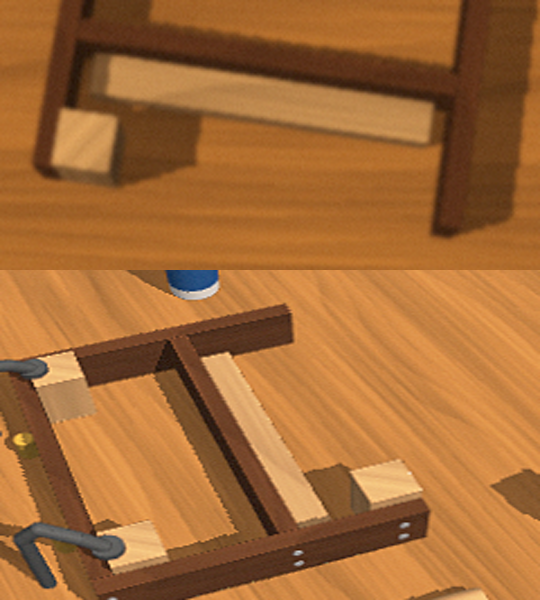

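View pics/etop.png

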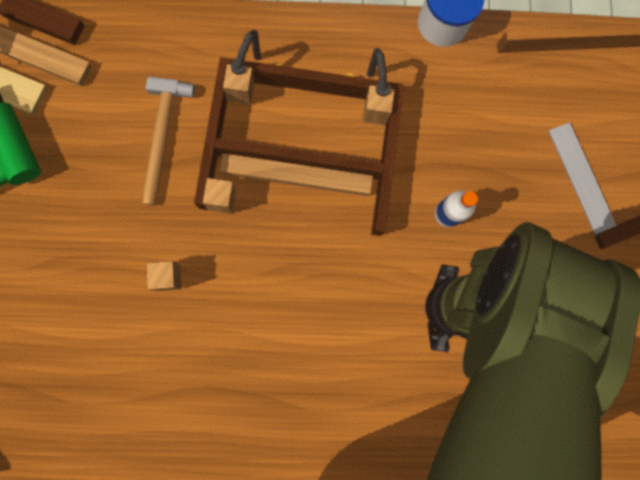

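The batten lies flush against the middle rail along its whole length, from (222,165) to (375,183) in the top view. The glue, spare leg and hammer have not moved, and the arm is clear.

```bash
python3 -c "
from station import robot
print(robot.job_done())"
```

```text
the job is handed in; nothing more can be done
None
```

The batten is home: pushed past the front leg, it measures flush along the middle rail to within about 1 mm, the spare leg, glue and hammer look unmoved in the last picture, and I handed the job in at about 18 s.

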